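# Find and seat the rocking canister cap

### The arm

A 6-joint arm with a two-finger parallel gripper is mounted at the origin on a cart in front of the work surface, level with it; the furniture and walls round the work are solid. World frame = base frame: x ahead of the robot, y to its left, z up, the work surface at z = 0. Lengths are in m, angles in rad, forces in N, time in s.
With the tool pointing down it reaches from about 0.35 to 0.775 m from the base axis. Payload 5.5 kg.
Tool frame: the origin (TCP) lies at the very end of the fingers, on their centre line; the grasp point (between the pads) lies 19 mm behind it; z points along the fingers, y is the line along which they close (so a half turn about z gives the same grasp; the last joint's range is limited). The gripper opens to 85 mm and grips with 20 to 120 N. Pads are 22 mm wide; open, the fingers measure 114 mm over their backs; the gripper's body (76 mm by 85 mm) begins 54 mm behind the grasp point. The pads swing forward as they close: fully open they stand 13 mm farther back than shut.
Start: joints at [1.032, 0.313, 0.046, 1.304, 0, 1.431], TCP at [0.223, 0.53, 0.231] pointing down, gripper open.
Joint ranges: [-2.76, 2.76], [-0.86, 1.69], [-1.03, 1.26], [-2.2, 2.34], [-1.47, 1.5], [-3.14, 3.14]. Speed limits (rad/s): [2.57, 2.57, 3.14, 3.14, 3.14, 3.14].

### API

Orientations are given as a unit quaternion [w, x, y, z].
In Python, from workcell import env, imaging, ticket gives the robot as it stands. The module is installed in compiled form; this text tells all that it offers.
- The arm moves only by the tool apply_moves, never from a script. Its argument "rows" is a list of rows, each an object with "xyz": the shift along the tool's x, y, z in mm, a list of three; "turn": the turn, a rotation vector about the tool's x, y, z in rad, a list of three; "grip": the opening, from 0 (shut) to 1 (fully open). A call has 1 to 12 rows; each row is the pose to reach, as a shift and turn from the pose commanded when the call began, along the tool's axes at that moment; what a row does not reach only later rows make up. A row lasts 1/12 s, in which the tool goes at most 41.7 mm and 7.16 degrees, less where a joint would pass 70% of its speed; a pose out of reach is approached as far as the arm can. A call with a gripper value outside its range is refused whole. The fingers move at their own pace and stop on an object; "force" is the grip in N (left out, the last holds). Time passes only in rows, so rows that repeat a pose let the fingers close. It gives the time, the measured TCP pose, the force, the opening and the grip force at its end, in the units of the state.
- env.get_state(): the state, without advancing time (a new reading comes with each control period).
- imaging.read_camera(name): name is "scene" or "top" or "wrist"; returns a dict with "color" (400x640x3 uint8, blue, green, red), "z_map" (400x640 float32, m along the optical axis (not along the pixel's ray), 0 where there is no reading), "camera_matrix" (3x3 intrinsics, pixels), "view" (4x4, takes a point from world to camera coordinates). Camera axes: x right, y down, z forward; pixel columns grow to the right and rows downward; lengths in m; the calibration is good to about 2 mm. A picture is of the moment at which its call begins.
- ticket.hand_in(): hands the job in; it is judged then, once.
The state is a dict: "clock": time; "joint_pos": joint angles; "qvel": joint speeds; "tau": joint torques, N m; "tcp_pos": TCP position; "orientation": TCP orientation; "wrist_force": force on the tool from outside, world axes, zero at the start; "ft_torque": the same for the moment, N m; "finger_gap": finger opening in m; "grip_force": force on a finger pad.
Only numpy, scipy, OpenCV 4.12 (cv2) and the standard library are available. Lean on these libraries where they do the work, as an engineer would, in place of code of your own. Each camera call takes 0.05 s, during which the arm holds its last target. There are 200 camera calls.

### The job

One of the four brass-coloured caps on the canisters in the rack is not home and rocks. With your fingertips press lightly near the edge of the caps, one after another, until you find the one that rocks, then press that one firmly in the middle until it is fully home and level. Never press hard on the caps that are already home, grasp or lift nothing, and leave the things standing round about where they are.

Things in the scene. Friction and masses are not known exactly. Their poses are not given: they have to be found in the camera images.
- rack: Low wooden display rack fixed to the counter, 116 x 450 x 34 mm; origin at the centre of its underside, y along its length, z up. Four white card canisters (83 mm across) stand fixed in a row in its sockets, 110 mm apart along the rack's y (at -165, -55, 55 and 165 mm), some a few mm deeper than others. Each wears a brass-coloured cap.
- lid_1_top (a point): Centre of the top of one brass-coloured cap; z along its axis, up. All four look alike: 89 mm across, 35 mm tall, top flat to 1 mm with a 26 mm boss in the middle, 115 to 125 mm above the counter, in no fixed order; height does not tell which is loose. The loose one, pressed 25 to 40 mm from its middle, rocks: that side dips 3 to 4 mm (about 0.1 rad) under 2 to 3 N, springs back if let go.
- lid_1 (a joint): How far this cap as a whole has gone down from its start, m: 0 at first for every cap, negative if pulled up. The loose cap perches high: pressed at its middle with about 15 N it goes down 4 mm to a firm stop, stays and hardly rocks. A cap that is home sinks level on a soft seal wherever pressed, 1 mm per 2 N, and springs back; never push it in over 5 mm (10 N).
- lid_2_top (a point): Centre of the top of one brass-coloured cap; z along its axis, up. All four look alike: 89 mm across, 35 mm tall, top flat to 1 mm with a 26 mm boss in the middle, 115 to 125 mm above the counter, in no fixed order; height does not tell which is loose. The loose one, pressed 25 to 40 mm from its middle, rocks: that side dips 3 to 4 mm (about 0.1 rad) under 2 to 3 N, springs back if let go.
- lid_2 (a joint): How far this cap as a whole has gone down from its start, m: 0 at first for every cap, negative if pulled up. The loose cap perches high: pressed at its middle with about 15 N it goes down 4 mm to a firm stop, stays and hardly rocks. A cap that is home sinks level on a soft seal wherever pressed, 1 mm per 2 N, and springs back; never push it in over 5 mm (10 N).
- lid_3_top (a point): Centre of the top of one brass-coloured cap; z along its axis, up. All four look alike: 89 mm across, 35 mm tall, top flat to 1 mm with a 26 mm boss in the middle, 115 to 125 mm above the counter, in no fixed order; height does not tell which is loose. The loose one, pressed 25 to 40 mm from its middle, rocks: that side dips 3 to 4 mm (about 0.1 rad) under 2 to 3 N, springs back if let go.
- lid_3 (a joint): How far this cap as a whole has gone down from its start, m: 0 at first for every cap, negative if pulled up. The loose cap perches high: pressed at its middle with about 15 N it goes down 4 mm to a firm stop, stays and hardly rocks. A cap that is home sinks level on a soft seal wherever pressed, 1 mm per 2 N, and springs back; never push it in over 5 mm (10 N).
- lid_4_top (a point): Centre of the top of one brass-coloured cap; z along its axis, up. All four look alike: 89 mm across, 35 mm tall, top flat to 1 mm with a 26 mm boss in the middle, 115 to 125 mm above the counter, in no fixed order; height does not tell which is loose. The loose one, pressed 25 to 40 mm from its middle, rocks: that side dips 3 to 4 mm (about 0.1 rad) under 2 to 3 N, springs back if let go.
- lid_4 (a joint): How far this cap as a whole has gone down from its start, m: 0 at first for every cap, negative if pulled up. The loose cap perches high: pressed at its middle with about 15 N it goes down 4 mm to a firm stop, stays and hardly rocks. A cap that is home sinks level on a soft seal wherever pressed, 1 mm per 2 N, and springs back; never push it in over 5 mm (10 N).
- sample_dish: Loose small tasting dish with three chocolate squares, 67 mm across, 15 mm high, in front of the rack; origin under its centre. Leave it alone.
- ribbon_spool: Loose ribbon spool lying flat, 64 mm across, 20 mm high, in front of the rack; origin under its centre. Leave it alone.
- drum_box: Loose round paper drum of chocolates, 73 mm across, 44 mm high, behind the rack at its right end; origin under its centre. Leave it alone.

How it is judged:
By the outcome, as a careful person would: the job done as asked, in the order asked, and still so for the second after the job is handed in, with the robot touching nothing.
It also fails if it takes over 48 s, if anything falls off the work surface, if the arm or the gripper's body presses on something with over 40 N, if the wrist force passes 120 N, or if a joint passes its speed limit or range.

## Working session

There is one attempt and no reset: what is moved stays moved. The work goes in short steps, Python scripts to look and compute and a tool call to move; the robot and the scene stay as the last step left them, time stands still between calls to the robot, and variables do not carry over. Pictures are saved under pics/ and viewed, at most 10 in all, crops included, and the job is handed in when it is done.

Besides the shell and the picture viewer there is one more tool, called after ">>>" as name(argument=value, ...) on one line, values as JSON. apply_moves: Moves the arm, as the interface text tells. Its arguments: {"type":"object","properties":{"rows":{"type":"array"},"force":{"type":"number"}},"required":["rows"]}

```bash
mkdir -p pics; python3 - <<'E'
from workcell import env, imaging
import cv2,numpy as np
s=env.get_state(); print(s)
for n in("scene","top"):
    d=imaging.read_camera(n); cv2.imwrite(f"pics/{n}0.png",d["color"]); np.savez(f"{n}0.npz",**d)
E
```

```text
{'clock': 0.0, 'joint_pos': array([ 1.03238169e+00,  3.14018424e-01,  4.49792105e-02,  1.30359208e+00,
       -2.70938003e-06,  1.43121123e+00]), 'qvel': array([-0.00083655,  0.00131275,  0.00088691, -0.00010074,  0.00205617,
       -0.00023673]), 'tau': array([-2.38214059e-03, -4.80636334e+01,  2.98528469e+01,  1.96297572e-02,
       -5.69292155e-06,  3.46830473e-05]), 'tcp_pos': array([0.22303438, 0.52943098, 0.23039871]), 'orientation': array([-3.03826255e-04,  1.98095649e-01,  9.80182265e-01, -8.65718416e-04]), 'wrist_force': array([-0.52410962,  0.41975755, -0.15176354]), 'ft_torque': array([ 0.01622296, -0.0042613 ,  0.02891027]), 'grip_force': 0.0, 'finger_gap': 0.08521913493931844}
```

View pics/scene0.png

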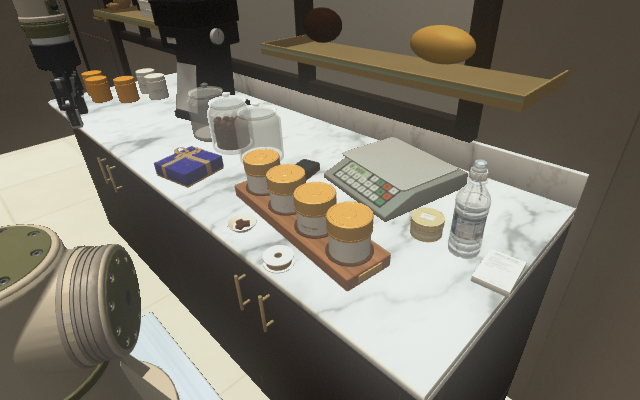

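View pics/top0.png

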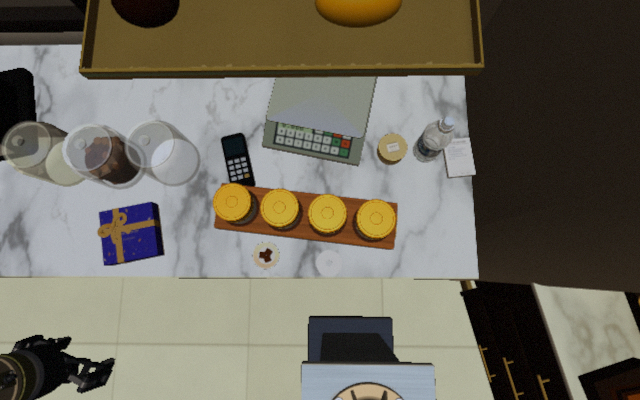

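The top view shows four caps at about (233,203), (280,209), (327,214) and (376,219). The dish is at (265,256) and the spool at (328,263), in front of the rack. The scene view agrees.

```bash
cat > h.py <<'E'
import numpy as np,cv2
def pts(d):
    K,T,z=d["camera_matrix"],d["view"],d["z_map"]
    v,u=np.mgrid[:z.shape[0],:z.shape[1]]
    c=np.stack([(u-K[0,2])/K[0,0]*z,(v-K[1,2])/K[1,1]*z,z],-1)
    return (c-T[:3,3])@T[:3,:3]
E
python3 - <<'E'
import numpy as np,cv2
from h import pts
for n in("top","scene"):
    d=np.load(n+"0.npz"); P=pts(d)
    hsv=cv2.cvtColor(d["color"],cv2.COLOR_BGR2HSV)
    m=cv2.inRange(hsv,(12,120,90),(35,255,255))>0
    m&=(P[...,2]>.108)&(P[...,2]<.14)&(d["z_map"]>0)
    k,l,st,ce=cv2.connectedComponentsWithStats(m.astype(np.uint8))
    for i in range(1,k):
        if st[i,4]<200: continue
        q=P[l==i]; top=np.median(q[:,2]); t=q[abs(q[:,2]-top)<.005].astype(np.float32)
        (c,r)=cv2.minEnclosingCircle(t[:,:2]); A=np.c_[t[:,:2]-c,np.ones(len(t))]
        print(n,ce[i].round(),st[i,4],np.round(c,4),round(r,4),"z",top.round(4),"tilt",np.linalg.lstsq(A,t[:,2],rcond=None)[0].round(4))
    print(n,"obstacle tops near", [ (round(x,2),P[(abs(P[...,0]-x)<.02)&(abs(P[...,1])<.5)&(d["z_map"]>0)][:,2].max().round(3)) for x in np.arange(.4,1.0,.05)])
E
```

```text
Traceback (most recent call last):
cv2.error: OpenCV(4.12.0) /io/opencv/modules/imgproc/src/shapedescr.cpp:201: error: (-215:Assertion failed) count >= 0 && (depth == CV_32F || depth == CV_32S) in function 'minEnclosingCircle'
```

```bash
cat > m.py <<'E'
import numpy as np,cv2
from h import pts
for n in("top","scene"):
    d=np.load(n+"0.npz"); P=pts(d)
    hsv=cv2.cvtColor(d["color"],cv2.COLOR_BGR2HSV)
    m=cv2.inRange(hsv,(12,120,90),(35,255,255))>0
    m&=(P[...,2]>.108)&(P[...,2]<.14)&(d["z_map"]>0)
    k,l,st,ce=cv2.connectedComponentsWithStats(m.astype(np.uint8))
    for i in range(1,k):
        if st[i,4]<200: continue
        q=P[l==i]; top=np.median(q[:,2]); t=np.ascontiguousarray(q[abs(q[:,2]-top)<.005],dtype=np.float32)
        (c,r)=cv2.minEnclosingCircle(t[:,None,:2].copy()); A=np.c_[t[:,:2]-np.array(c),np.ones(len(t))]
        print(n,ce[i].round(),st[i,4],np.round(c,4),round(r,4),"z",round(float(top),4),"tilt",np.linalg.lstsq(A,t[:,2],rcond=None)[0].round(4))
    for x in np.arange(.4,1.0,.05):
        s=P[(abs(P[...,0]-x)<.025)&(abs(P[...,1])<.5)&(d["z_map"]>0)]
        if len(s): print(round(x,2),s[:,2].max().round(3),end="; ")
    print()
E
python3 m.py
```

```text
top [232. 202.] 1141 [0.5256 0.3134] 0.0444 z 0.1173 tilt [-0.0017  0.      0.1174]
top [279. 207.] 1157 [0.5121 0.204 ] 0.0443 z 0.117 tilt [ 0.0012 -0.0034  0.117 ]
top [327. 213.] 1193 [0.4992 0.095 ] 0.0445 z 0.1172 tilt [-1.000e-04  4.000e-04  1.172e-01]
top [376. 219.] 1231 [ 0.4858 -0.0142] 0.0444 z 0.1205 tilt [-0.0011 -0.0012  0.1205]
0.4 0.369; 0.45 0.372; 0.5 0.363; 0.55 0.335; 0.6 0.359; 0.65 0.383; 0.7 0.409; 0.75 0.433; 0.8 0.434; 0.85 0.395; 0.9 0.315; 0.95 0.249; 
scene [261. 157.] 443 [0.5246 0.31  ] 0.0435 z 0.1174 tilt [0.001  0.0008 0.1174]
scene [285. 173.] 590 [0.5119 0.201 ] 0.0441 z 0.1171 tilt [0.0033 0.0019 0.1171]
scene [314. 194.] 834 [0.4979 0.0928] 0.0446 z 0.1169 tilt [0.0077 0.0089 0.1169]
scene [348. 216.] 1111 [ 0.4858 -0.0166] 0.0442 z 0.1203 tilt [0.0074 0.0031 0.1203]
0.4 0.421; 0.45 0.123; 0.5 0.123; 0.55 0.121; 0.6 0.167; 0.65 0.207; 0.7 0.206; 0.75 0.321; 0.8 0.404; 0.85 0.412; 0.9 0.391; 0.95 0.439;
```

```bash
cat >> h.py <<'E'
from scipy.spatial.transform import Rotation as R
C=np.array([[.525,.312],[.5118,.2025],[.4985,.094],[.4858,-.0155]])
ry=(C[0]-C[3])/np.linalg.norm(C[0]-C[3]); rx=np.array([ry[1],-ry[0]])
Rt=np.array([[-rx[0],ry[0],0],[-rx[1],ry[1],0],[0,0,-1]])
def plan(i,off,z):
    from workcell import env
    s=env.get_state(); q=s["orientation"]; R0=R.from_quat(np.r_[q[1:],q[0]])
    t=np.r_[C[i]+off*rx,z]
    print("shift",(R0.inv().apply(t-s["tcp_pos"])*1e3).round(1),"turn",(R0.inv()*R.from_matrix(Rt)).as_rotvec().round(4),"tcp",s["tcp_pos"].round(4),"F",s["wrist_force"].round(2),"t",s["clock"],"gap",s["finger_gap"])
E
python3 -c "
from h import *
plan(0,-.035,.15)"
```

```text
shift [-329.1  -92.7   80.6] turn [-0.0015 -0.0005 -0.2797] tcp [0.223  0.5295 0.2305] F [0.36 0.17 0.38] t 0.1 gap 0.08562973473137166
```

>>> apply_moves(rows=[{"xyz":[-40,-11,0],"turn":[0,0,-0.04],"grip":0},{"xyz":[-80,-22,0],"turn":[0,0,-0.08],"grip":0},{"xyz":[-115,-33,0],"turn":[0,0,-0.12],"grip":0},{"xyz":[-150,-43,0],"turn":[0,0,-0.16],"grip":0},{"xyz":[-185,-53,0],"turn":[0,0,-0.2],"grip":0},{"xyz":[-220,-63,0],"turn":[0,0,-0.24],"grip":0},{"xyz":[-255,-73,0],"turn":[0,0,-0.28],"grip":0},{"xyz":[-290,-83,20],"turn":[0,0,-0.28],"grip":0},{"xyz":[-315,-89,40],"turn":[0,0,-0.28],"grip":0},{"xyz":[-329,-92.7,60],"turn":[0,0,-0.28],"grip":0},{"xyz":[-329,-92.7,80],"turn":[0,0,-0.28],"grip":0},{"xyz":[-329,-92.7,80],"turn":[0,0,-0.28],"grip":0}], force=20)

```text
clock: 1.1
tcp_pos: [0.4887, 0.3144, 0.1465]
orientation: [-0.004, 0.061, 0.998, -0.002]
wrist_force: [-1.1, -0.2, -0.1]
finger_gap: -0.0001
grip_force: 0.0
```

```bash
python3 - <<'E'
from h import *
from workcell import imaging
plan(0,-.035,.122)
d=imaging.read_camera("scene"); cv2.imwrite("pics/s1.png",cv2.resize(d["color"][80:280,160:460],None,fx=2.6,fy=2.6))
E
```

```text
shift [-1.5  2.  24.5] turn [-0.0042 -0.007  -0.0021] tcp [0.4887 0.3144 0.1465] F [-1.11 -0.24 -0.14] t 1.1 gap -7.965879929637494e-05
```

View pics/s1.png

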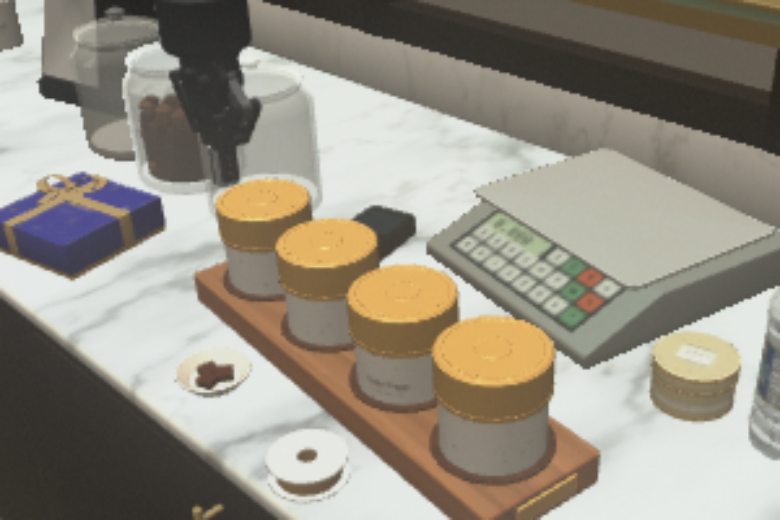

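The crop shows the shut fingers at about (225,180), just above the first cap's near edge, with everything else undisturbed. I'll go down in small steps.

>>> apply_moves(rows=[{"xyz":[0,1,15],"turn":[0,0,0],"grip":0},{"xyz":[0,1,22],"turn":[0,0,0],"grip":0},{"xyz":[0,1,26],"turn":[0,0,0],"grip":0},{"xyz":[0,1,28],"turn":[0,0,0],"grip":0},{"xyz":[0,1,28],"turn":[0,0,0],"grip":0},{"xyz":[0,1,28],"turn":[0,0,0],"grip":0}])

```text
clock: 1.65
tcp_pos: [0.4907, 0.3181, 0.1241]
orientation: [0.0, 0.059, 0.998, 0.0]
wrist_force: [-0.5, 0.3, -0.6]
finger_gap: 0.0002
grip_force: 0.0
```

>>> apply_moves(rows=[{"xyz":[0,0,1],"turn":[0,0,0],"grip":0},{"xyz":[0,0,1],"turn":[0,0,0],"grip":0},{"xyz":[0,0,1],"turn":[0,0,0],"grip":0}])

```text
clock: 1.9
tcp_pos: [0.4908, 0.3178, 0.1227]
orientation: [0.0, 0.059, 0.998, 0.0]
wrist_force: [-0.2, -0.5, 0.1]
finger_gap: 0.0002
grip_force: 0.0
```

>>> apply_moves(rows=[{"xyz":[0,0,3.5],"turn":[0,0,0],"grip":0},{"xyz":[0,0,3.5],"turn":[0,0,0],"grip":0},{"xyz":[0,0,3.5],"turn":[0,0,0],"grip":0}])

```text
clock: 2.15
tcp_pos: [0.4906, 0.3177, 0.1187]
orientation: [-0.0, 0.059, 0.998, -0.0]
wrist_force: [0.5, 0.8, 0.0]
finger_gap: -0.0001
grip_force: 0.2
```

>>> apply_moves(rows=[{"xyz":[0,0,1],"turn":[0,0,0],"grip":0},{"xyz":[0,0,1],"turn":[0,0,0],"grip":0},{"xyz":[0,0,1],"turn":[0,0,0],"grip":0}])

```text
clock: 2.4
tcp_pos: [0.4905, 0.3177, 0.1178]
orientation: [-0.0, 0.059, 0.998, 0.0]
wrist_force: [-0.7, 0.5, 0.0]
finger_gap: 0.0002
grip_force: 0.6
```

>>> apply_moves(rows=[{"xyz":[0,0,1],"turn":[0,0,0],"grip":0},{"xyz":[0,0,1],"turn":[0,0,0],"grip":0},{"xyz":[0,0,1],"turn":[0,0,0],"grip":0}])

```text
clock: 2.65
tcp_pos: [0.4904, 0.3178, 0.1168]
orientation: [-0.0, 0.059, 0.998, 0.0]
wrist_force: [-1.3, -0.6, 1.9]
finger_gap: 0.0001
grip_force: 1.1
```

>>> apply_moves(rows=[{"xyz":[0,0,1],"turn":[0,0,0],"grip":0},{"xyz":[0,0,1],"turn":[0,0,0],"grip":0},{"xyz":[0,0,1],"turn":[0,0,0],"grip":0}])

```text
clock: 2.9
tcp_pos: [0.4903, 0.3178, 0.116]
orientation: [-0.0, 0.059, 0.998, 0.0]
wrist_force: [-3.4, -0.3, 4.0]
finger_gap: -0.0
grip_force: 2.2
```

>>> apply_moves(rows=[{"xyz":[0,0,0.7],"turn":[0,0,0],"grip":0},{"xyz":[0,0,0.7],"turn":[0,0,0],"grip":0},{"xyz":[0,0,0.7],"turn":[0,0,0],"grip":0}])

```text
clock: 3.15
tcp_pos: [0.4904, 0.3178, 0.1157]
orientation: [0.0, 0.059, 0.998, 0.0]
wrist_force: [-3.8, -0.5, 8.1]
finger_gap: -0.0
grip_force: 3.9
```

```bash
cat > look.py <<'E'
import sys
from h import *
from workcell import imaging
i=int(sys.argv[1]); a=int(sys.argv[2]); d0=np.load("scene0.npz"); P0=pts(d0)
plan(i,-.035,.15)
for k in range(2):
    d=imaging.read_camera("scene"); P=pts(d)
    m=(np.linalg.norm(P0[...,:2]-C[i],axis=-1)<.042)&(abs(P0[...,2]-.119)<.006)&(abs(P[...,2]-.117)<.012)&(d["z_map"]>0)
    m&=cv2.inRange(cv2.cvtColor(d["color"],cv2.COLOR_BGR2HSV),(12,120,90),(35,255,255))>0
    for Q,l in((P0,"before"),(P,"now")):
        q=Q[m]; e=q[:,:2]-C[i]; A=np.c_[e@rx,e@ry,np.ones(len(q))]
        print(l,m.sum(),np.linalg.lstsq(A,q[:,2],rcond=None)[0].round(4))
plan(i,-.035,.15)
E
python3 look.py 0 1
```

```text
shift [ -0.1  -1.6 -34.3] turn [0.0003 0.     0.0005] tcp [0.4904 0.3178 0.1157] F [-3.8  -0.48  8.14] t 3.15 gap -2.433062727802706e-05
before 327 [ 0.0074 -0.      0.1174]
now 327 [ 0.1079 -0.0044  0.1173]
before 325 [6.900e-03 1.000e-04 1.174e-01]
now 325 [ 0.1143 -0.0048  0.1174]
shift [ -0.1  -1.6 -34.2] turn [0.0003 0.0001 0.0005] tcp [0.4904 0.3178 0.1158] F [-4.96 -1.25  7.65] t 3.25 gap -5.671924705274874e-05
```

The cap now tilts by 0.11 rad toward the fingers, against 0.007 before, and its middle height is unchanged. So the first cap is the loose one. I'll lift, centre over it and press.

>>> apply_moves(rows=[{"xyz":[0,0,-6],"turn":[0,0,0],"grip":0},{"xyz":[0,0,-14],"turn":[0,0,0],"grip":0},{"xyz":[-20,-1,-14],"turn":[0,0,0],"grip":0},{"xyz":[-35,-1.5,-14],"turn":[0,0,0],"grip":0},{"xyz":[-35,-1.5,-14],"turn":[0,0,0],"grip":0},{"xyz":[-35,-1.5,-14],"turn":[0,0,0],"grip":0},{"xyz":[-35,-1.5,-14],"turn":[0,0,0],"grip":0}])

```text
clock: 3.83
tcp_pos: [0.5247, 0.312, 0.129]
orientation: [-0.0, 0.059, 0.998, -0.0]
wrist_force: [-0.8, 0.3, -0.5]
finger_gap: 0.0
grip_force: 0.0
```

```bash
python3 -c "
from h import *
plan(0,0,.119)"
```

```text
shift [-0.3  0.1 10. ] turn [-0.0003 -0.0007  0.0002] tcp [0.5247 0.312  0.129 ] F [-0.84  0.33 -0.53] t 3.8333 gap 1.2242042846285719e-05
```

>>> apply_moves(rows=[{"xyz":[0,0,6],"turn":[0,0,0],"grip":0},{"xyz":[0,0,9],"turn":[0,0,0],"grip":0},{"xyz":[0,0,11],"turn":[0,0,0],"grip":0},{"xyz":[0,0,12],"turn":[0,0,0],"grip":0},{"xyz":[0,0,13],"turn":[0,0,0],"grip":0},{"xyz":[0,0,13],"turn":[0,0,0],"grip":0},{"xyz":[0,0,13],"turn":[0,0,0],"grip":0}])

```text
clock: 4.42
tcp_pos: [0.5245, 0.3122, 0.1178]
orientation: [0.0, 0.059, 0.998, 0.0]
wrist_force: [-4.0, -1.8, 11.3]
finger_gap: -0.0005
grip_force: 5.6
```

>>> apply_moves(rows=[{"xyz":[0,0,1],"turn":[0,0,0],"grip":0},{"xyz":[0,0,2],"turn":[0,0,0],"grip":0},{"xyz":[0,0,2],"turn":[0,0,0],"grip":0},{"xyz":[0,0,2],"turn":[0,0,0],"grip":0}])

```text
clock: 4.75
tcp_pos: [0.5245, 0.3122, 0.116]
orientation: [0.0, 0.059, 0.998, 0.0]
wrist_force: [-4.8, -1.4, 11.2]
finger_gap: 0.0002
grip_force: 6.2
```

It's going down at about 11 N. I'll carry on to the firm stop.

>>> apply_moves(rows=[{"xyz":[0,0,1],"turn":[0,0,0],"grip":0},{"xyz":[0,0,2],"turn":[0,0,0],"grip":0},{"xyz":[0,0,2],"turn":[0,0,0],"grip":0},{"xyz":[0,0,2],"turn":[0,0,0],"grip":0}])

```text
clock: 5.08
tcp_pos: [0.5245, 0.3122, 0.115]
orientation: [0.001, 0.059, 0.998, 0.0]
wrist_force: [-6.9, -2.4, 17.8]
finger_gap: 0.0001
grip_force: 9.0
```

>>> apply_moves(rows=[{"xyz":[0,0,0.5],"turn":[0,0,0],"grip":0},{"xyz":[0,0,1],"turn":[0,0,0],"grip":0},{"xyz":[0,0,1],"turn":[0,0,0],"grip":0},{"xyz":[0,0,1],"turn":[0,0,0],"grip":0}])

```text
clock: 5.42
tcp_pos: [0.5245, 0.3122, 0.1149]
orientation: [0.001, 0.059, 0.998, 0.0]
wrist_force: [-8.3, -2.9, 23.1]
finger_gap: -0.0002
grip_force: 11.4
```

The cap has reached the firm stop: the force rises but it moves no further. I'll lift clear and check.

>>> apply_moves(rows=[{"xyz":[0,0,-4],"turn":[0,0,0],"grip":0},{"xyz":[0,0,-15],"turn":[0,0,0],"grip":0},{"xyz":[0,0,-40],"turn":[0,0,0],"grip":0},{"xyz":[20,0,-80],"turn":[0,0,0],"grip":0},{"xyz":[60,0,-100],"turn":[0,0,0],"grip":0},{"xyz":[100,0,-120],"turn":[0,0,0],"grip":0},{"xyz":[120,0,-120],"turn":[0,0,0],"grip":0},{"xyz":[120,0,-120],"turn":[0,0,0],"grip":0},{"xyz":[120,0,-120],"turn":[0,0,0],"grip":0}])

```text
clock: 6.17
tcp_pos: [0.4049, 0.3268, 0.2321]
orientation: [0.001, 0.058, 0.998, 0.0]
wrist_force: [0.2, -0.6, 0.3]
finger_gap: -0.0001
grip_force: 0.0
```

```bash
for i in 0 1; do python3 look.py $i 1; done; python3 -c "
from h import *
from workcell import imaging
cv2.imwrite('pics/s2.png',imaging.read_camera('scene')['color'])"
```

```text
shift [-85.9  -0.7  82.2] turn [0.0009 0.0014 0.0026] tcp [0.4049 0.3268 0.2321] F [ 0.21 -0.56  0.31] t 6.1667 gap -0.00011312813826084691
before 360 [-0.0004 -0.0022  0.1174]
now 360 [-0.0019 -0.0037  0.1137]
before 362 [ 0.0002 -0.0017  0.1174]
now 362 [-1.000e-04 -3.100e-03  1.136e-01]
shift [-84.4  -0.2  80.9] turn [0.     0.0004 0.0006] tcp [0.4064 0.3264 0.2309] F [ 0.04 -0.65 -0.35] t 6.2667 gap -0.0001931335881184703
shift [ -84.3 -110.5   80.9] turn [0.     0.0004 0.0006] tcp [0.4064 0.3264 0.2309] F [ 0.04 -0.65 -0.35] t 6.2667 gap -0.0001931335881184703
before 520 [-0.0014 -0.0006  0.1171]
now 520 [-0.0039 -0.0023  0.1171]
before 524 [-0.0011 -0.0007  0.1171]
now 524 [-0.0027 -0.0023  0.1172]
shift [ -84.1 -110.1   80.4] turn [-0.0006 -0.0006 -0.0005] tcp [0.4068 0.3261 0.2304] F [ 0.38 -0.4   0.17] t 6.3667 gap -0.0004751266251961606
```

View pics/s2.png

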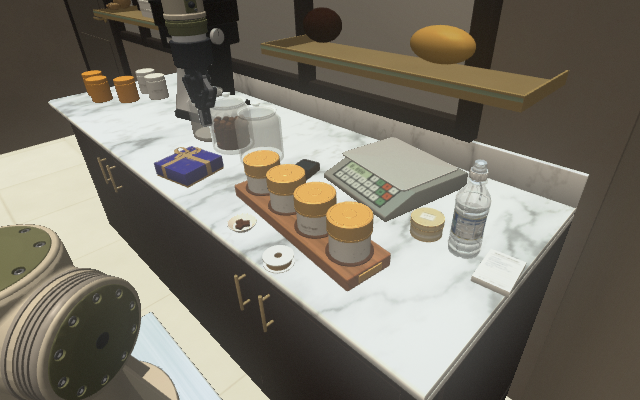

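The picture shows the cap at (262,160) level, and by the depth data about 3.8 mm lower. The gripper is clear at (205,100), and the dish, spool and drum are where they were.

```bash
python3 -c "
from workcell import ticket
print(ticket.hand_in())"
```

```text
the job is handed in; nothing more can be done
None
```

The first cap I tried, at the left end of the rack as the robot faces it, was the loose one; I pressed it about 3.8 mm down to its firm stop, it now sits level, I touched no other caps, and the job is handed in.

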